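# Index the shutter and lay on its keeper

### The arm

A 6-joint arm with a two-finger parallel gripper is mounted at the origin on the work surface. World frame = base frame: x ahead of the robot, y to its left, z up, the work surface at z = 0. Lengths are in m, angles in degrees, forces in N, time in s.
With the tool pointing down it reaches from about 0.375 to 0.9 m from the base axis. Payload 3.1 kg.
Tool frame: the origin (TCP) lies between the finger pads; the fingertips stand 11 mm ahead of it and the grasp point (between the pads) lies 8 mm behind it; z points along the fingers, y is the line along which they close (so a half turn about z gives the same grasp; the last joint's range is limited). The gripper opens to 87 mm and grips with 3 to 60 N. Pads are 19 mm wide; open, the fingers measure 117 mm over their backs; the gripper's body (75 mm by 190 mm) begins 51 mm behind the grasp point.
Start: joints at [65.346, 30.224, 82.088, -0, 67.689, -10.227], TCP at [0.156, 0.605, 0.234] pointing down, gripper open.
Joint ranges: [-176.69, 176.69], [-43.24, 126.21], [12.49, 139.97], [-82, 262], [0, 151.66], [-163.58, 163.58]. Speed limits (degrees/s): [159.86, 159.86, 180, 180, 180, 180].

### API

Orientations are given as a 3x3 rotation matrix whose columns are the frame's x, y, z axes.
In Python, from rig import bot, viewer, workorder, models gives the robot as it stands.
- The arm moves only by the shell command python3 -m jog 'ROWS'. ROWS is JSON, a list of rows, each a list of 7 numbers: the opening, from 0 (shut) to 1 (fully open), then the shift along the tool's x, y, z in m, then the turn, a rotation vector about the tool's x, y, z in degrees. In form: [[claw, x, y, z, ax, ay, az], ...]. A call has 1 to 20 rows; each row is the pose to reach, as a shift and turn from the pose commanded when the call began, along the tool's axes at that moment; what a row does not reach only later rows make up. A row lasts 1/8 s, in which the tool goes at most 62.5 mm and 10.7 degrees, less where a joint would pass 70% of its speed; a pose out of reach is approached as far as the arm can. A call with a gripper value outside its range is refused whole. The fingers move at their own pace and stop on an object; the grip force is fixed at half the most. Time passes only in rows, so rows that repeat a pose let the fingers close. It gives the time, the measured TCP pose, the force, the opening and the grip force at its end, in the units of the state.
- bot.read_state(): the state, without advancing time (a new reading comes with each control period).
- viewer.capture(name): name is "scene" or "top" or "wrist"; returns (picture, depth): 400x640x3 uint8, blue, green, red; 400x640 float32, m along the optical axis (not along the pixel's ray), 0 where there is no reading.
- viewer.camera_info(name): a dict with "fx", "fy", "cx", "cy" (pixels), "world_to_cam" (4x4, takes a point from world to camera coordinates). Camera axes: x right, y down, z forward; pixel columns grow to the right and rows downward; lengths in m; the calibration is good to about 2 mm. A picture is of the moment at which its call begins: read the wrist's pose just before it. camera_info takes no time and is no camera call; for the wrist camera it gives the pose at the moment of the call.
- workorder.hand_in(): hands the job in; it is judged then, once.
Trained networks look in the newest picture that a camera, given by its name, has taken for a name from the list of things; names that differ only in an ending like _2 or _b are one class to them, and where a whole thing is asked for, a point or a joint stands for the part that bears it (a point fixed in the world has none). Each returns a list of dicts, best first, with "p" (0 to 1); they miss things now and then, are a little off and sometimes report something else, mostly with a low value. They report only what shows in the picture. A call takes as long as a camera call.
- models.outline_of(camera, thing): "mask" (400x640 bool, what is visible of it).
- models.tip_of(camera, thing): "xyz" ([x, y, z] in m, in world coordinates, good to about 4 mm: a listed point, or the origin of a listed thing).
The state is a dict: "time_s": time; "joint_positions": joint angles; "qvel": joint speeds; "tau": joint torques, N m; "position": TCP position; "tcp_rot": TCP orientation; "force": force on the tool from outside, world axes, zero at the start; "moment": the same for the moment, N m; "opening": opening from 0.0 (shut) to 1.0 (fully open); "grasp_force": force on a finger pad.
Only numpy, scipy, OpenCV 4.12 (cv2) and the standard library are available. Lean on these libraries where they do the work, as an engineer would, in place of code of your own. Each camera call takes 0.05 s, during which the arm holds its last target. There are 200 camera calls.

### The job

First turn the turntable until the pointer on its rim stands at the long mark with the stud on the base's scale. Then slide the vise's jaw well open, lift the steel keeper out, and set it down gently, flat with its catch upward, on the bare patch of the shutter panel, centred and lined up with the patch (either way round). The pointer must still be on the mark and the jaw open when you finish; leave the other hardware and tools where they lie.

Things in the scene. Friction and masses are not known exactly. Their poses are not given: they have to be found in the camera images.
- base: Fixed round cast iron base of the turntable, 324 mm across, 46 mm high. Origin: centre of its underside, on the turning axis; its +x axis points to the long mark. Its top rim carries a ring of short steel ticks every 15 degrees (9 x 2 mm) and one long mark.
- mark (a point): Inner end of the long mark on the base's scale: a steel line 20 x 4 mm across the rim with a round 12 mm stud at its outer end, on a lug that juts 19 mm from the rim. 140 mm from the axis, height 48 mm.
- turn (a joint): Angle (rad) of the turntable plate about the vertical axis in the base, counter-clockwise from above positive; turns without end; pointer on the long mark at 0 (or any whole turn). Stiff: stays where it is left, needs about 0.45 N m. The plate is 278 mm across, its top at height 54 mm.
- pointer (a point): Tip of the steel pointer on the plate's rim, 140 mm from the axis. The axes of the points on the plate turn with it: +x from the axis to the pointer.
- dog_top (a point): Centre of the top of the steel dog, an upright round post fixed to the plate, 20 mm diameter, 60 mm tall from the plate (top at height 114 mm), 105 mm from the axis, on the far side of the axis from the pointer. Pushing it sideways turns the table.
- seat (a point): Centre of the bare wood patch on the painted shutter panel (180 x 170 x 18 mm, screwed to the plate, reaching 105 mm from the axis to the pointer side, 75 mm to the dog side), on its top face (height 72 mm), 58 mm from the axis on the pointer's side. The patch is 40 mm along the point's x and 88 mm along its y, with two dark screw holes 62 mm apart along y.
- vise: Fixed low grey vise, 210 mm (its x) x 90 mm (its y; 130 mm over its four bolt feet), bed at height 35 mm. Origin: centre of its underside. A fixed jaw at its -x end, 49 mm high; the keeper lies against it.
- jaw (a joint): Slide of the vise's moving jaw along the vise's +x (m): 0 shut, 0.045 fully open, friction about 4 N, stays where left. The jaw block is 60 mm long, 86 mm wide, its top 47 mm above the bench; its lip reaches 10 mm over the keeper's plate when shut, so the keeper cannot be lifted until it is opened about 15 mm.
- tab (a point): Middle of the inner face (looking to the vise's -x, towards the keeper) of the upright tab on the moving jaw, height 65 mm. The tab is 10 mm thick along x, 44 mm wide along y, its top at height 81 mm, 34 mm above the jaw block. Push this face to the vise's +x to open the jaw.
- keeper: Loose pitted steel latch keeper, 0.2 kg: flat plate 34 mm (x) x 80 mm (y) x 5 mm with two screw holes, and standing on its middle a catch 12 mm (x) x 30 mm (y), top 45 mm above the plate's underside, with a notch 12 mm wide and 14 mm deep in its top. Origin: centre of the plate's underside. Starts lying flat in the vise, catch up.
- latch: Bystander: rusty Suffolk thumb latch, 200 x 32 mm, 41 mm high, lying on the bench; origin under its centre.
- cupboard_turn: Bystander: small brass cupboard turn, 45 x 40 mm, 26 mm high; origin under its centre.
- turnscrew: Bystander: boxwood-handled turnscrew, 245 mm long, 26 mm high, along its x; origin on the bench at the handle's end next to the blade.
- tin: Bystander: open tin of brass butt hinges, 120 x 90 x 50 mm; origin under its centre.

How it is judged (in metres and radians):
On the way, in this order (a step that is already met when the one before it is completed fails the run):
1. the pointer stands at the long mark (horizontal distance between pointer and mark below 0.007 m), for 0.2 s.
2. the vise's jaw is slid open by at least 25 mm (value of joint jaw above 0.025 m), for 0.2 s.
3. the keeper is lifted clear of the vise (height (world z) of keeper above 0.085 m), for 0.1 s.
At the end, for the whole second after the job is handed in: The pointer's tip is within 7 mm (3 degrees) of the long mark, the jaw is open by more than 25 mm, and the keeper rests flat, catch up, on the shutter's bare patch: centre within 8 mm across and 10 mm along the patch, long sides parallel within 8.5 degrees, at rest (horizontal distance between pointer and mark below 0.007 m and value of joint jaw above 0.025 m and x of keeper in the frame of seat between -0.008 and 0.008 m and y of keeper in the frame of seat between -0.01 and 0.01 m and z of keeper in the frame of seat between -0.003 and 0.004 m and angle between the y axis of keeper and the y axis of seat, either way round below 0.15 rad and angle between keeper's own z axis and vertical below 0.08 rad and linear speed of keeper below 0.02 m/s); the robot touches nothing.
It fails at once if latch is moved by more than 20 mm (distance of latch from where it was at the start of the episode above 0.02 m).
It fails at once if cupboard turn is moved by more than 20 mm (distance of cupboard_turn from where it was at the start of the episode above 0.02 m).
It fails at once if turnscrew is moved by more than 20 mm (distance of turnscrew from where it was at the start of the episode above 0.02 m).
It fails at once if tin is moved by more than 20 mm (distance of tin from where it was at the start of the episode above 0.02 m).
It fails at once if the keeper is dropped (moves faster than 0.5 m/s while the fingers do not hold it) (linear speed of keeper above 0.5 m/s and contact force between the fingers and keeper below 0.1 N).
It also fails if it takes over 72 s, if anything falls off the work surface, if the arm or the gripper's body presses on something with over 40 N, if the wrist force passes 120 N, or if a joint passes its speed limit or range.

## Working session

There is one attempt and no reset: what is moved stays moved. The work goes in short steps, Python scripts to look and compute and a shell command to move; the robot and the scene stay as the last step left them, time stands still between calls to the robot, and variables do not carry over. Pictures are saved under pics/ and viewed, at most 10 in all, crops included, and the job is handed in when it is done.

```bash
mkdir -p pics; ls; python3 - <<'E'
from rig import bot, viewer, workorder, models
import cv2, numpy as np
s=bot.read_state(); print(s["time_s"],s["position"],np.round(s["tcp_rot"],3).tolist())
for c in ["top","scene"]:
    im,d=viewer.capture(c); cv2.imwrite(f"pics/{c}0.png",im)
    for t in ["base","mark","pointer","dog_top","seat","vise","tab","keeper","latch","cupboard_turn","turnscrew","tin"]:
        r=models.tip_of(c,t); print(c,t,[(np.round(q["xyz"],4).tolist(),round(q["p"],2)) for q in r[:2]])
E
```

```text
pics
0.0 [0.15537114 0.6046362  0.23255907] [[-0.968, 0.249, -0.001], [0.249, 0.968, -0.002], [0.0, -0.002, -1.0]]
top base [([0.5402, 0.1622, -0.0003], 0.6)]
top mark [([0.5869, 0.0302, 0.049], 0.68)]
top pointer [([0.4607, 0.0503, 0.0573], 0.84)]
top dog_top [([0.5999, 0.2482, 0.1145], 0.67), ([0.4823, -0.1578, 0.033], 0.47)]
top seat [([0.5085, 0.1143, 0.0742], 0.67), ([0.6, 0.2489, 0.1104], 0.67)]
top vise [([0.5213, -0.1522, 0.0002], 0.79), ([0.5052, 0.118, 0.0722], 0.51)]
top tab [([0.546, -0.1439, 0.0665], 0.87)]
top keeper [([0.4829, -0.1584, 0.0309], 0.81)]
top latch [([0.715, 0.3627, -0.0027], 0.58), ([0.5413, 0.1632, 0.0009], 0.42)]
top cupboard_turn [([0.3757, -0.0248, -0.0026], 0.56)]
top turnscrew [([0.761, -0.0171, -0.0022], 0.63)]
top tin [([0.7149, -0.3859, -0.0019], 0.62)]
scene base [([0.5408, 0.1688, -0.0028], 0.64)]
scene mark [([0.5896, 0.0353, 0.0503], 0.72), ([0.6009, 0.2489, 0.1171], 0.2)]
scene pointer [([0.4585, 0.0512, 0.0569], 0.92)]
scene dog_top [([0.5998, 0.2494, 0.1131], 0.93), ([0.7068, -0.3874, -0.0021], 0.35)]
scene seat [([0.5077, 0.1108, 0.0701], 0.87)]
scene vise [([0.5242, -0.1543, -0.003], 0.94)]
scene tab [([0.5476, -0.1558, 0.0659], 0.72)]
scene keeper [([0.4819, -0.1603, 0.0331], 0.56)]
scene latch [([0.712, 0.3609, 0.0015], 0.59)]
scene cupboard_turn [([0.3742, -0.0244, 0.0004], 0.63), ([0.7114, 0.3592, 0.0014], 0.37)]
scene turnscrew [([0.7639, -0.0137, 0.001], 0.66), ([0.4556, 0.0532, 0.0549], 0.54)]
scene tin [([0.7077, -0.3866, 0.0007], 0.56)]
```

View pics/top0.png

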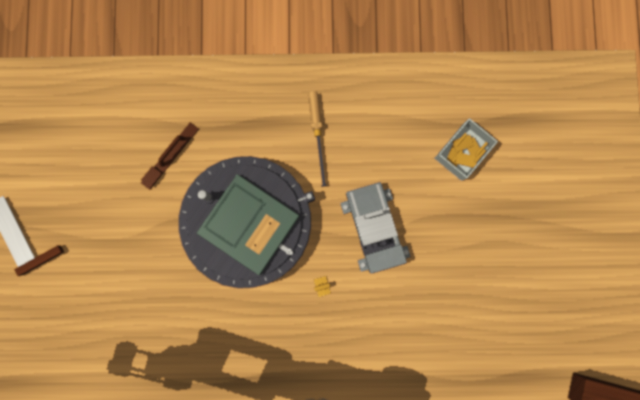

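View pics/scene0.png

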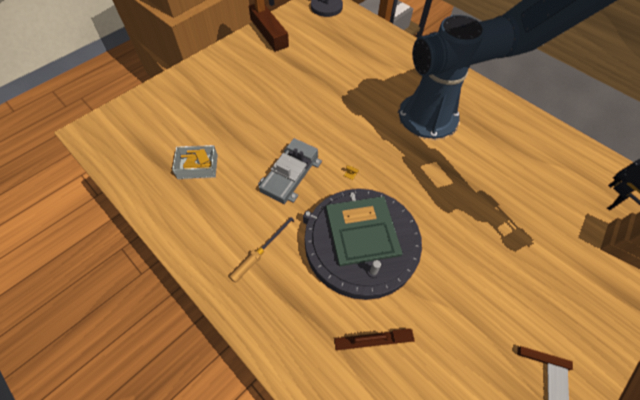

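The top view shows the pointer at (288,251), the long mark at (312,197), the dog at (202,195) and the keeper near (380,243). The networks agree with this, and the 140 and 105 mm radii check out.

```bash
cat > h.py <<'E'
from rig import bot, viewer, workorder, models
import numpy as np, cv2
from scipy.spatial.transform import Rotation as Ro
def yaw(): 
    R=bot.read_state()["tcp_rot"]; return np.degrees(np.arctan2(R[1][1],R[0][1]))
def rel(p,yw,quiet=False):
    "shift in tool axes and turn to bring the TCP to world p, pointing down, tool y at yw deg"
    s=bot.read_state(); R=np.array(s["tcp_rot"]); t=np.radians(yw)
    y=np.array([np.cos(t),np.sin(t),0]); z=np.array([0,0,-1.]); T=np.c_[np.cross(y,z),y,z]
    d=R.T@(np.array(p)-s["position"]); w=Ro.from_matrix(R.T@T).as_rotvec(degrees=True)
    print(np.round(d,4).tolist(),np.round(w,1).tolist())
def look(cam,things):
    im,d=viewer.capture(cam)
    for t in things:
        r=models.tip_of(cam,t); print(cam,t,[(np.round(q["xyz"],4).tolist(),round(q["p"],2)) for q in r[:1]])
    return im,d
E
python3 - <<'E'
from h import *
rel([.6,.249,.2],-35.35)
A=np.array([.540,.1645]); 
E
```

```text
[-0.5191, -0.2343, 0.0336] [0.0, 0.0, 110.9]
```

```bash
python3 -m jog '[[0.7,-0.519,-0.234,0.034,0,0,111],[0.7,-0.519,-0.234,0.034,0,0,111],[0.7,-0.519,-0.234,0.034,0,0,111],[0.7,-0.519,-0.234,0.034,0,0,111],[0.7,-0.519,-0.234,0.034,0,0,111],[0.7,-0.519,-0.234,0.034,0,0,111],[0.7,-0.519,-0.234,0.034,0,0,111],[0.7,-0.519,-0.234,0.034,0,0,111],[0.7,-0.519,-0.234,0.034,0,0,111],[0.7,-0.519,-0.234,0.034,0,0,111],[0.7,-0.519,-0.234,0.034,0,0,111],[0.7,-0.519,-0.234,0.034,0,0,111],[0.7,-0.519,-0.234,0.034,0,0,111],[0.7,-0.519,-0.234,0.034,0,0,111]]'
python3 - <<'E'
from h import *
s=bot.read_state(); print(s["time_s"],s["position"],yaw(),s["joint_positions"])
im,d=look("wrist",["dog_top","pointer","mark","seat","base"]); cv2.imwrite("pics/w1.png",im)
i=viewer.camera_info("wrist"); print(np.round(np.linalg.inv(i["world_to_cam"]),3))
rel([.6,.249,.09],-35.35)
E
```

```text
time_s: 3.05
position: [0.5998, 0.2497, 0.1997]
tcp_rot: [[0.579, 0.815, 0.0], [0.815, -0.579, 0.0], [0.0, 0.0, -1.0]]
force: [-0.4, -0.3, 0.4]
opening: 0.699
grasp_force: 0.0
3.05 [0.59977534 0.24968548 0.19968593] -35.36347651440664 [ 1.27647505e+01  3.42422026e+01  8.02336965e+01 -1.03882947e-03
  6.55183879e+01  4.81286573e+01]
wrist dog_top [([0.5998, 0.2503, 0.1158], 0.76)]
wrist pointer []
wrist mark []
wrist seat []
wrist base [([0.5373, 0.1658, 0.0037], 0.86)]
[[ 0.815 -0.559 -0.153  0.643]
 [-0.58  -0.786 -0.214  0.308]
 [-0.     0.263 -0.965  0.35 ]
 [ 0.     0.     0.     1.   ]]
[-0.0004, 0.0003, 0.1096] [0.0, -0.0, -0.1]
```

View pics/w1.png

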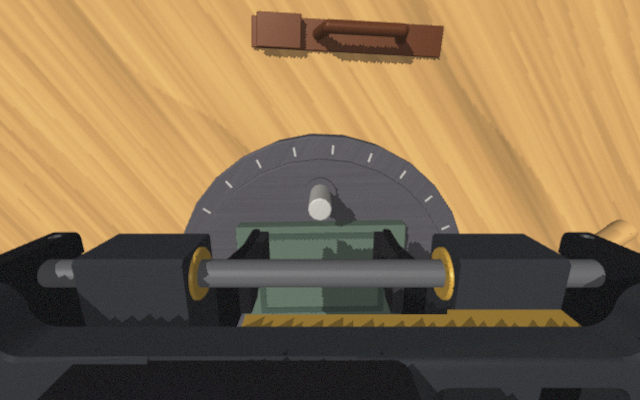

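The dog's top shows at (320,205), midway between the fingers. Next I go down and grip it.

```bash
python3 -m jog '[[0.7,0,0,0.05,0,0,0],[0.7,0,0,0.09,0,0,0],[0.7,0,0,0.11,0,0,0],[0.7,0,0,0.11,0,0,0],[0,0,0,0.11,0,0,0],[0,0,0,0.11,0,0,0],[0,0,0,0.11,0,0,0],[0,0,0,0.11,0,0,0],[0,0,0,0.11,0,0,0]]'
python3 - <<'E'
from h import *
s=bot.read_state(); p=np.array(s["position"]); A=np.array([.540,.1645]); v=p[:2]-A
print(np.hypot(*v),np.degrees(np.arctan2(v[1],v[0])))
for a in list(range(5,60,5))+[55.4]:
    t=np.radians(a); c,n=np.cos(t),np.sin(t); q=A+np.array([[c,-n],[n,c]])@v
    print(a,end=' '); rel([*q,p[2]],yaw()+a)
E
```

```text
time_s: 4.47
position: [0.5994, 0.2499, 0.0898]
tcp_rot: [[0.58, 0.814, -0.001], [0.814, -0.58, 0.001], [0.0, -0.002, -1.0]]
force: [-0.3, -0.8, 1.4]
opening: 0.224
grasp_force: 30.2
0.10404212026734366 55.20230839747127
5 [-0.0005, -0.0091, 0.0] [-0.1, -0.0, -5.0]
10 [-0.0018, -0.018, 0.0] [-0.1, -0.0, -10.0]
15 [-0.0039, -0.0269, 0.0] [-0.1, -0.0, -15.0]
20 [-0.0067, -0.0355, 0.0001] [-0.1, -0.0, -20.0]
25 [-0.0103, -0.0439, 0.0001] [-0.1, -0.0, -25.0]
30 [-0.0145, -0.0519, 0.0001] [-0.1, -0.0, -30.0]
35 [-0.0195, -0.0595, 0.0001] [-0.1, -0.0, -35.0]
40 [-0.0251, -0.0666, 0.0001] [-0.1, -0.0, -40.0]
45 [-0.0313, -0.0732, 0.0001] [-0.1, -0.1, -45.0]
50 [-0.0381, -0.0793, 0.0001] [-0.1, -0.1, -50.0]
55 [-0.0454, -0.0847, 0.0001] [-0.1, -0.1, -55.0]
55.4 [-0.046, -0.0851, 0.0001] [-0.1, -0.1, -55.4]
```

```bash
python3 -m jog '[[0,-0.0005,-0.0091,0,0,0,-5],[0,-0.0018,-0.018,0,0,0,-10],[0,-0.0039,-0.0269,0,0,0,-15],[0,-0.0067,-0.0355,0,0,0,-20],[0,-0.0103,-0.0439,0,0,0,-25],[0,-0.0145,-0.0519,0,0,0,-30],[0,-0.0195,-0.0595,0,0,0,-35],[0,-0.0251,-0.0666,0,0,0,-40],[0,-0.0313,-0.0732,0,0,0,-45],[0,-0.0381,-0.0793,0,0,0,-50],[0,-0.0454,-0.0847,0,0,0,-55],[0,-0.0454,-0.0847,0,0,0,-55],[0,-0.0454,-0.0847,0,0,0,-55]]'
python3 - <<'E'
from h import *
for c in ["top","scene"]:
    im,d=look(c,["pointer","mark","dog_top","base","seat","keeper"]); cv2.imwrite(f"pics/{c}1.png",im)
    i=viewer.camera_info(c); p=i["world_to_cam"]@np.array([.588,.033,.05,1]); u=int(i["fx"]*p[0]/p[2]+i["cx"]); v=int(i["fy"]*p[1]/p[2]+i["cy"])
    cr=im[v-35:v+35,u-45:u+45]; cr=cv2.resize(cr,None,fx=4,fy=4,interpolation=cv2.INTER_CUBIC); cv2.imwrite(f"pics/{c}1c.png",cr); print(u,v)
a=cv2.imread("pics/top1c.png"); b=cv2.imread("pics/scene1c.png"); cv2.imwrite("pics/c1.png",np.hstack([a,b]))
E
```

```text
time_s: 6.1
position: [0.5033, 0.262, 0.0898]
tcp_rot: [[-0.333, 0.943, -0.003], [0.943, 0.333, 0.0], [0.001, -0.003, -1.0]]
force: [-4.0, 3.1, 4.9]
opening: 0.219
grasp_force: 30.0
top pointer [([0.5868, 0.0346, 0.0564], 0.65)]
top mark [([0.5868, 0.0319, 0.0488], 0.95)]
top dog_top [([0.5022, 0.2601, 0.1143], 0.83)]
top base [([0.5416, 0.1657, 0.0014], 0.89)]
top seat [([0.5589, 0.1085, 0.0759], 0.92)]
top keeper [([0.485, -0.159, 0.0338], 0.81)]
297 200
scene pointer [([0.5815, 0.0348, 0.0567], 0.82)]
scene mark [([0.5895, 0.0335, 0.051], 0.63)]
scene dog_top [([0.5023, 0.258, 0.1112], 0.96)]
scene base [([0.5423, 0.1695, -0.0018], 0.55)]
scene seat [([0.5622, 0.1037, 0.0716], 0.87)]
scene keeper [([0.4833, -0.162, 0.0319], 0.53)]
317 217
```

View pics/c1.png

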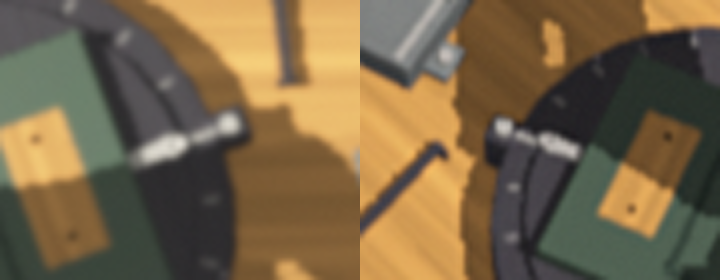

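The pointer and mark look aligned, with an estimated offset under 4 mm. I'll release, then check from close up with the wrist camera.

```bash
python3 -c "
from h import *
rel([.601,-.005,.20],19.6)"
python3 -m jog '[[0.6,0,0,0,0,0,0],[0.6,0,0,0,0,0,0],[0.6,0,0,0,0,0,0],[0.6,0,0,-0.06,0,0,0],[0.6,0,0,-0.11,0,0,0],[0.6,0,0,-0.11,0,0,0]]'
python3 -c "
from h import *
rel([.601,-.005,.20],19.6)"
```

```text
[-0.2841, 0.0028, -0.1106] [-0.2, -0.1, -0.1]
time_s: 7.55
position: [0.5079, 0.2622, 0.2038]
tcp_rot: [[-0.335, 0.942, 0.01], [0.942, 0.335, 0.003], [-0.001, 0.01, -1.0]]
force: [-0.2, 0.1, -0.2]
opening: 0.598
grasp_force: 0.0
[-0.2829, -0.0018, 0.0041] [0.6, 0.1, -0.0]
```

```bash
python3 -m jog '[[0.6,-0.06,0,0,0,0,0],[0.6,-0.12,0,0,0,0,0],[0.6,-0.18,0,0,0,0,0],[0.6,-0.24,0,0,0,0,0],[0.6,-0.283,0,0,0,0,0],[0.6,-0.283,0,0,0,0,0],[0.6,-0.283,0,0,0,0,0]]'
python3 - <<'E'
from h import *
im,d=look("wrist",["pointer","mark","seat","keeper","tab","vise"]); cv2.imwrite("pics/w2.png",im)
E
```

```text
time_s: 8.43
position: [0.5984, -0.0049, 0.1983]
tcp_rot: [[-0.334, 0.942, -0.003], [0.942, 0.334, 0.001], [0.002, -0.002, -1.0]]
force: [-1.0, 0.8, -0.2]
opening: 0.595
grasp_force: 0.0
wrist pointer [([0.5899, 0.0321, 0.0595], 0.66)]
wrist mark [([0.5898, 0.0313, 0.0479], 0.8)]
wrist seat [([0.5553, 0.1104, 0.0703], 0.86)]
wrist keeper []
wrist tab []
wrist vise [([0.5194, -0.1569, -0.0004], 0.94)]
```

View pics/w2.png

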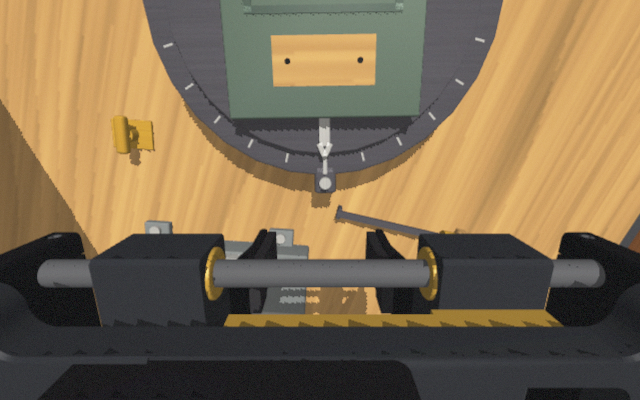

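The pointer tip at (325,159) meets the mark's inner end at (325,162), so they line up. The patch centre is at about (324,60). I'll measure the patch now and look at the vise next.

```bash
cat >> h.py <<'E'
def ray(cam,uv,z):
    i=viewer.camera_info(cam); M=np.linalg.inv(i["world_to_cam"]); o=M[:3,3]; out=[]
    for u,v in np.atleast_2d(uv):
        r=M[:3,:3]@[(u-i["cx"])/i["fx"],(v-i["cy"])/i["fy"],1]; out.append(o+r*(z-o[2])/r[2])
    return np.array(out)
E
python3 - <<'E'
from h import *
im=cv2.imread("pics/w2.png")
m=np.zeros((400,640),np.uint8); r=im[25:95,262:386].astype(int); m[25:95,262:386]=((r[...,2]-r[...,0]>50))*255
m=cv2.morphologyEx(m,cv2.MORPH_CLOSE,np.ones((9,9)))
c=max(cv2.findContours(m,0,2)[0],key=cv2.contourArea); b=cv2.boxPoints(cv2.minAreaRect(c)); print(b)
w=ray("wrist",b,.072); print(w.round(4), w.mean(0)); 
for k in range(2): e=w[k+1]-w[k]; print(np.hypot(*e[:2]),np.degrees(np.arctan2(e[1],e[0])))
print(ray("wrist",[[287,61],[360,60]],.072), ray("wrist",[[325,159],[325,162]],.05))
rel([.535,-.20,.20],19.6)
E
```

```text
[[270.76178   34.70398 ]
 [375.96588   32.950577]
 [376.82788   84.66954 ]
 [271.62378   86.42294 ]]
[[0.514  0.1136 0.072 ]
 [0.5964 0.1444 0.072 ]
 [0.6125 0.1072 0.072 ]
 [0.5267 0.075  0.072 ]] [0.56239135 0.11007524 0.072     ]
0.08795500458057925 20.492746828699598
0.04058581674029115 -66.53643683392842
[[0.53300871 0.09895088 0.072     ]
 [0.59146227 0.12063476 0.072     ]] [[0.59319565 0.0286771  0.05      ]
 [0.59421609 0.02584831 0.05      ]]
[-0.1628, -0.1264, -0.0003] [0.0, 0.0, 0.1]
```

```bash
python3 -m jog '[[0,-0.05,-0.035,0,0,0,0],[0,-0.1,-0.07,0,0,0,0],[0,-0.14,-0.105,0,0,0,0],[0,-0.163,-0.126,0,0,0,0],[0,-0.163,-0.126,0,0,0,0],[0,-0.163,-0.126,0,0,0,0],[0,-0.163,-0.126,0,0,0,0]]'
python3 - <<'E'
from h import *
im,d=look("wrist",["keeper","tab","vise"]); cv2.imwrite("pics/w3.png",im)
E
```

```text
time_s: 9.65
position: [0.5358, -0.1996, 0.1996]
tcp_rot: [[-0.337, 0.942, 0.0], [0.942, 0.337, 0.0], [0.0, 0.0, -1.0]]
force: [-0.5, 0.9, 0.6]
opening: 0.01
grasp_force: 0.0
wrist keeper [([0.4775, -0.1614, 0.0359], 0.9)]
wrist tab [([0.5488, -0.1498, 0.0651], 0.88)]
wrist vise [([0.5208, -0.1572, 0.0031], 0.63)]
```

View pics/w3.png

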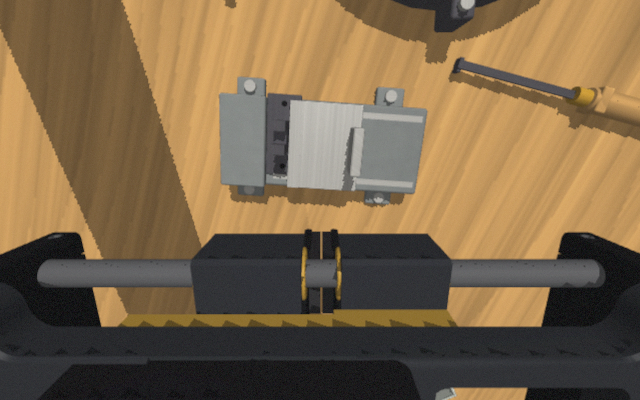

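```bash
python3 - <<'E'
from h import *
im=cv2.imread("pics/w3.png"); c=cv2.resize(im[80:205,210:370],None,fx=4,fy=4,interpolation=cv2.INTER_CUBIC); cv2.imwrite("pics/w3c.png",np.clip(c*1.5,0,255).astype(np.uint8))
E
```

```text
(no output)
```

View pics/w3c.png

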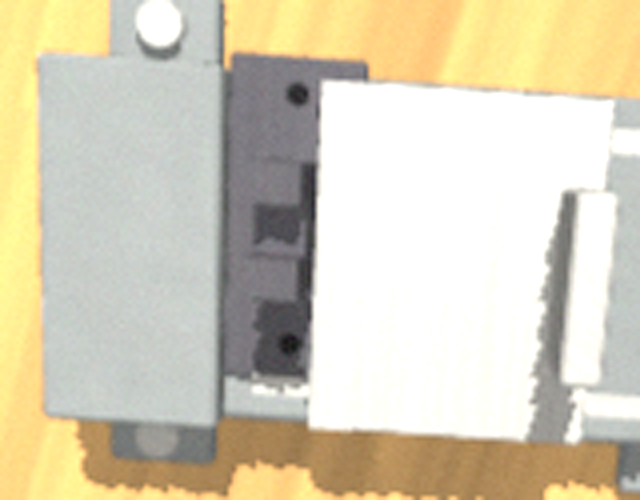

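The catch top is centred at about px (279,137), the screw holes are at (284,103) and (282.5,166), and the tab's inner top edge runs from (354,127) to (351,175).

```bash
python3 - <<'E'
from h import *
print("catch",ray("wrist",[[278.7,137.3]],.08))
h=ray("wrist",[[284.2,103.2],[282.5,166.2]],.04); e=h[0]-h[1]; print("holes",h.round(4),h.mean(0),np.hypot(*e[:2]),np.degrees(np.arctan2(e[1],e[0]))-90)
t=ray("wrist",[[354.2,127.5],[350.8,175]],.081); e=t[0]-t[1]; print("tab",t.round(4),t.mean(0),np.hypot(*e[:2]),np.degrees(np.arctan2(e[1],e[0]))-90)
# fixed jaw inner edge, jaw front edge
for n,z,a in [("fj",.049,[[265.5,95],[264.5,185]]),("fjL",.049,[[220,94],[221.5,183]]),("jb",.047,[[291,100.5],[287.5,187]]),("jbtop",.047,[[362,105.5],[291,100.5]])]:
    t=ray("wrist",a,z); e=t[0]-t[1]; print(n,t.round(4).tolist(),np.hypot(*e[:2]),np.degrees(np.arctan2(e[1],e[0]))-90)
E
```

```text
catch [[ 0.48284633 -0.15942931  0.08      ]]
holes [[ 0.4736 -0.1302  0.04  ]
 [ 0.491  -0.1902  0.04  ]] [ 0.48232963 -0.16019447  0.04      ] 0.06252768157370649 16.159660977923863
tab [[ 0.5425 -0.1292  0.081 ]
 [ 0.5549 -0.1694  0.081 ]] [ 0.5487238  -0.14927681  0.081     ] 0.04205576452922568 17.089610960072207
fj [[0.4557, -0.1291, 0.049], [0.4801, -0.2133, 0.049]] 0.0875928093376599 16.167747895810734
fjL [[0.4148, -0.1428, 0.049], [0.438, -0.2261, 0.049]] 0.08644417533707088 15.572237642657981
jb [[0.4799, -0.1257, 0.047], [0.503, -0.2078, 0.047]] 0.08533865687849866 15.687609286278615
jbtop [[0.5459, -0.107, 0.047], [0.4799, -0.1257, 0.047]] 0.06859587293902045 -74.20345547450697
```

```bash
python3 -c "
from h import *
rel([.5212,-.149,.12],16)"
```

```text
[0.053, 0.0035, 0.0796] [0.0, -0.0, 3.7]
```

```bash
python3 -m jog '[[0,0.03,0.002,0.03,0,0,2],[0,0.053,0.0035,0.06,0,0,3.7],[0,0.053,0.0035,0.08,0,0,3.7],[0,0.053,0.0035,0.08,0,0,3.7],[0,0.053,0.0035,0.11,0,0,3.7],[0,0.053,0.0035,0.132,0,0,3.7],[0,0.053,0.0035,0.132,0,0,3.7]]'
python3 -m jog '[[0,0,0.008,0,0,0,0],[0,0,0.014,0,0,0,0],[0,0,0.02,0,0,0,0],[0,0,0.026,0,0,0,0],[0,0,0.032,0,0,0,0],[0,0,0.038,0,0,0,0],[0,0,0.044,0,0,0,0],[0,0,0.05,0,0,0,0],[0,0,0.05,0,0,0,0],[0,0,0.05,0,0,0,0]]'
python3 -c "
from h import *
rel([.4828,-.16,.14],16)"
```

```text
time_s: 10.72
position: [0.5208, -0.1499, 0.0672]
tcp_rot: [[-0.273, 0.962, -0.001], [0.962, 0.273, 0.001], [0.001, -0.001, -1.0]]
force: [-0.7, -0.1, -0.1]
opening: 0.008
grasp_force: 0.0
time_s: 11.98
position: [0.5693, -0.136, 0.0678]
tcp_rot: [[-0.273, 0.962, 0.001], [0.962, 0.273, 0.0], [-0.0, 0.001, -1.0]]
force: [-0.9, -0.3, 0.3]
opening: 0.004
grasp_force: 0.2
[0.0006, -0.0897, -0.0723] [0.1, 0.0, -0.1]
```

```bash
python3 -m jog '[[0,0,-0.015,0,0,0,0],[0,0,-0.015,-0.05,0,0,0],[0.3,-0.02,-0.04,-0.11,0,0,0],[0.3,-0.05,-0.06,-0.13,0,0,0],[0.3,-0.05,-0.06,-0.13,0,0,0],[0.3,-0.05,-0.06,-0.13,0,0,0]]'
python3 - <<'E'
from h import *
im,d=look("wrist",["keeper","tab","vise"]); cv2.imwrite("pics/w4.png",im)
rel([.4828,-.16,.14],16)
E
```

```text
time_s: 12.72
position: [0.5237, -0.1999, 0.1967]
tcp_rot: [[-0.273, 0.962, -0.002], [0.962, 0.273, 0.002], [0.002, -0.001, -1.0]]
force: [0.1, 0.6, -0.3]
opening: 0.289
grasp_force: 0.0
wrist keeper [([0.4806, -0.1627, 0.0382], 0.84)]
wrist tab [([0.5845, -0.1393, 0.0658], 0.75)]
wrist vise [([0.5206, -0.1576, -0.0001], 0.65)]
[0.0492, -0.0291, 0.0564] [-0.1, -0.1, -0.1]
```

View pics/w4.png

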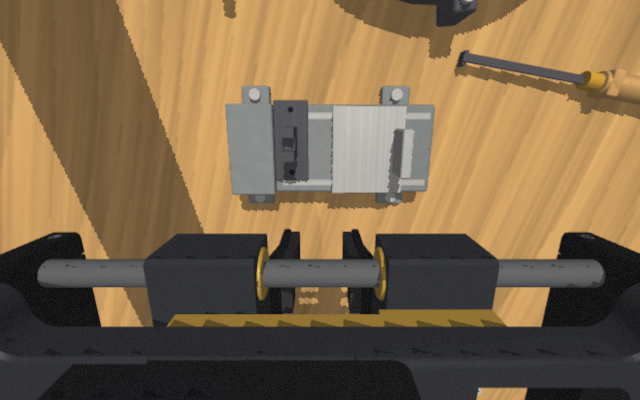

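The jaw has opened about 37 mm by the tab's position. The keeper is undisturbed, with holes near (291,110) and (291,171).

```bash
python3 - <<'E'
from h import *
h=ray("wrist",[[291,110],[291.5,171.5]],.04); e=h[0]-h[1]; print(h.mean(0),np.hypot(*e[:2]),np.degrees(np.arctan2(e[1],e[0]))-90)
c=ray("wrist",[[275,100],[308,101],[303,183],[274,181]],.04);print(c.mean(0),np.linalg.norm(c[1]-c[0]),np.linalg.norm(c[2]-c[1]))
E
python3 -m jog '[[0.35,0.02,-0.012,0,0,0,0],[0.35,0.049,-0.029,0.03,0,0,0],[0.35,0.049,-0.029,0.056,0,0,0],[0.35,0.049,-0.029,0.056,0,0,0],[0.35,0.049,-0.029,0.056,0,0,0]]'
python3 -c "
from h import *
rel([.4828,-.16,.064],16)"
```

```text
[ 0.48284734 -0.15907213  0.04      ] 0.06093910402159437 14.902761494047198
[ 0.48186089 -0.16050343  0.04      ] 0.03213778591939074 0.0816849352370544
time_s: 13.55
position: [0.4846, -0.1617, 0.1419]
tcp_rot: [[-0.274, 0.962, 0.001], [0.962, 0.274, -0.0], [-0.001, 0.001, -1.0]]
force: [-0.5, 0.2, -0.1]
opening: 0.351
grasp_force: 0.0
[0.0021, -0.0013, 0.0779] [0.0, 0.0, -0.1]
```

```bash
python3 -m jog '[[0.35,0.001,-0.0015,0.04,0,0,0],[0.35,0.001,-0.0015,0.065,0,0,0],[0.35,0.001,-0.0015,0.077,0,0,0],[0.35,0.001,-0.0015,0.077,0,0,0],[0.35,0.001,-0.0015,0.077,0,0,0],[0,0.001,-0.0015,0.077,0,0,0],[0,0.001,-0.0015,0.077,0,0,0],[0,0.001,-0.0015,0.077,0,0,0],[0,0.001,-0.0015,0.077,0,0,0]]'
```

```text
time_s: 14.68
position: [0.482, -0.1611, 0.065]
tcp_rot: [[-0.274, 0.962, 0.0], [0.962, 0.274, -0.0], [-0.0, 0.0, -1.0]]
force: [-1.0, 0.7, 4.4]
opening: 0.13
grasp_force: 30.0
```

```bash
python3 -m jog '[[0,0,0,-0.015,0,0,0],[0,0,0,-0.04,0,0,0],[0,0,0,-0.07,0,0,0],[0,0,0,-0.1,0,0,0],[0,0,0,-0.1,0,0,0],[0,0,0,-0.1,0,0,0]]'
python3 -c "
from h import *
rel([.560,.1095,.165],-69.6)"
```

```text
time_s: 15.42
position: [0.4813, -0.1605, 0.164]
tcp_rot: [[-0.273, 0.962, -0.001], [0.962, 0.273, 0.001], [0.001, -0.001, -1.0]]
force: [-0.4, 0.9, -2.1]
opening: 0.137
grasp_force: 30.0
[0.2382, 0.1496, -0.0009] [-0.1, -0.0, 85.5]
```

```bash
python3 -m jog '[[0,0.024,0.015,0,0,0,8.5],[0,0.048,0.03,0,0,0,17],[0,0.071,0.045,0,0,0,25.5],[0,0.095,0.06,0,0,0,34],[0,0.119,0.075,0,0,0,42.5],[0,0.143,0.09,0,0,0,51],[0,0.167,0.105,0,0,0,60],[0,0.19,0.12,0,0,0,68],[0,0.214,0.135,0,0,0,77],[0,0.238,0.15,0,0,0,85.5],[0,0.238,0.15,0,0,0,85.5],[0,0.238,0.15,0,0,0,85.5],[0,0.238,0.15,0,0,0,85.5]]'
python3 - <<'E'
from h import *
for c in ["wrist","top","scene"]: 
  im,d=look(c,["keeper","seat","pointer","mark"])
  if c=="wrist": cv2.imwrite("pics/w5.png",im)
rel([.560,.1095,.1015],-69.6)
E
```

```text
time_s: 17.05
position: [0.5605, 0.1081, 0.1639]
tcp_rot: [[0.938, 0.348, -0.002], [0.348, -0.938, -0.0], [-0.002, -0.0, -1.0]]
force: [0.1, 0.1, -1.4]
opening: 0.132
grasp_force: 30.0
wrist keeper [([0.5607, 0.1075, 0.1378], 0.97)]
wrist seat []
wrist pointer [([0.5893, 0.0319, 0.0562], 0.74)]
wrist mark [([0.5893, 0.0308, 0.0482], 0.6)]
top keeper []
top seat [([0.5611, 0.11, 0.0748], 0.88)]
top pointer [([0.5903, 0.034, 0.0544], 0.59)]
top mark [([0.5879, 0.0313, 0.05], 0.55)]
scene keeper [([0.5661, 0.1058, 0.1297], 0.77)]
scene seat [([0.5586, 0.1021, 0.0725], 0.88)]
scene pointer [([0.5818, 0.0327, 0.0576], 0.56)]
scene mark [([0.582, -0.1417, 0.0655], 0.68)]
[-0.0009, -0.0008, 0.0631] [0.0, -0.0, -0.0]
```

View pics/w5.png

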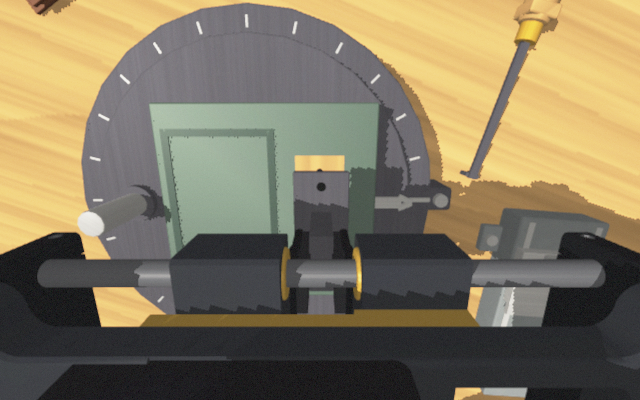

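```bash
python3 - <<'E'
from h import *
s=bot.read_state(); R=np.array(s["tcp_rot"]); f=lambda uv,z: ((ray("wrist",uv,z)-s["position"])@R).round(4).tolist()
print("patch edge",f([[294.5,155],[344.5,155]],.072)); print("patch hole",f([[320,171]],.072)); print("keeper hole",f([[321,187]],.1395)); print("plate edge",f([[293.5,171],[349.5,171]],.1395))
for uv,z in(([[405,203],[428,202]],.05),): print("pointer/mark axis pts",ray("wrist",uv,z).round(4).tolist())
E
```

```text
patch edge [[0.0452, -0.0208, 0.0926], [0.0452, 0.0196, 0.0926]]
patch hole [[0.0322, -0.0002, 0.0926]]
keeper hole [[0.0339, 0.0006, 0.0251]]
plate edge [[0.0436, -0.0156, 0.0251], [0.0435, 0.0175, 0.0251]]
pointer/mark axis pts [[0.5871, 0.0356, 0.05], [0.5953, 0.0162, 0.05]]
```

Against the patch, the keeper sits about +2 mm along tool x and +1 mm along tool y. I'll correct that while lowering.

```bash
python3 -m jog '[[0,-0.002,-0.001,0.02,0,0,0],[0,-0.002,-0.001,0.04,0,0,0],[0,-0.002,-0.001,0.05,0,0,0],[0,-0.002,-0.001,0.055,0,0,0],[0,-0.002,-0.001,0.058,0,0,0],[0,-0.002,-0.001,0.06,0,0,0],[0,-0.002,-0.001,0.06,0,0,0]]'
```

```text
time_s: 18.68
position: [0.5591, 0.1092, 0.1048]
tcp_rot: [[0.937, 0.348, 0.0], [0.348, -0.937, -0.0], [0.0, 0.0, -1.0]]
force: [-0.7, 0.1, -2.5]
opening: 0.135
grasp_force: 30.0
```

```bash
python3 -m jog '[[0,0,0,0.001,0,0,0],[0,0,0,0.002,0,0,0],[0,0,0,0.002,0,0,0]]'; python3 -m jog '[[0,0,0,0.001,0,0,0],[0,0,0,0.001,0,0,0]]'
```

```text
time_s: 19.05
position: [0.5589, 0.1092, 0.1025]
tcp_rot: [[0.937, 0.348, -0.0], [0.348, -0.937, 0.0], [-0.0, -0.0, -1.0]]
force: [0.2, -0.7, -1.7]
opening: 0.134
grasp_force: 30.0
time_s: 19.3
position: [0.559, 0.1092, 0.102]
tcp_rot: [[0.937, 0.348, 0.0], [0.348, -0.937, -0.0], [0.0, 0.0, -1.0]]
force: [-0.7, 0.0, 3.1]
opening: 0.138
grasp_force: 30.0
```

It's in contact: the vertical force went from −2 to +3 N. Release and lift straight up.

```bash
python3 -m jog '[[0.2,0,0,0,0,0,0],[0.4,0,0,0,0,0,0],[0.4,0,0,0,0,0,0],[0.4,0,0,0,0,0,0],[0.4,0,0,-0.03,0,0,0],[0.4,0,0,-0.07,0,0,0],[0.4,0,0,-0.12,0,0,0],[0.4,-0.05,0,-0.12,0,0,0],[0.4,-0.08,0,-0.12,0,0,0],[0.4,-0.08,0,-0.12,0,0,0],[0.4,-0.08,0,-0.12,0,0,0]]'
python3 - <<'E'
from h import *
im,d=look("wrist",["keeper","seat","pointer","mark","tab"]); cv2.imwrite("pics/w6.png",im)
E
```

```text
time_s: 20.68
position: [0.4853, 0.0814, 0.2219]
tcp_rot: [[0.938, 0.348, 0.002], [0.348, -0.938, 0.0], [0.002, 0.001, -1.0]]
force: [-0.1, 0.3, -0.1]
opening: 0.396
grasp_force: 0.0
wrist keeper [([0.5598, 0.1071, 0.0733], 0.64)]
wrist seat []
wrist pointer [([0.5923, 0.0332, 0.0569], 0.65)]
wrist mark [([0.5885, 0.0298, 0.0495], 0.95)]
wrist tab [([0.5832, -0.1385, 0.0688], 0.84)]
```

View pics/w6.png

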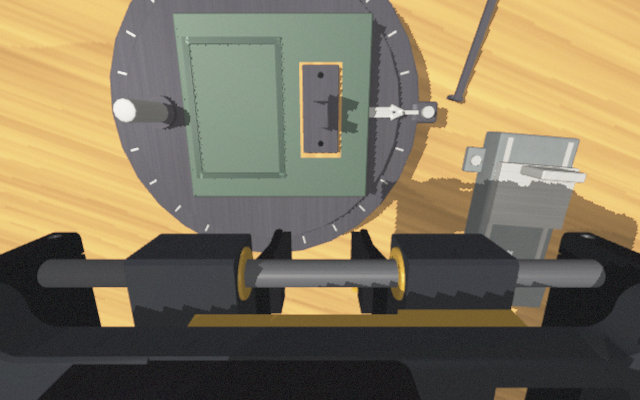

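The keeper spans (302–340, 65–154), centred in the patch at (299–342, 61–157). The pointer lines up with the mark at y≈111, and the jaw is open.

```bash
python3 -c "
from rig import workorder
print(workorder.hand_in())"
```

```text
the job is handed in; nothing more can be done
None
```

The job is handed in, though the result wasn't reported back: in the last picture the pointer is on the long mark, the jaw is open about 37 mm, and the keeper lies flat, catch up, centred on the shutter's bare patch.

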